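# Open the battery door of the white pastry scale

### The job

The white bench scale needs new batteries: it lies face down on the worktop. Press the orange release tab at its end fully inward so that the snap-in battery door springs ajar, then lift the door by its grip, pivot it out of its frame until it stands nearly upright, and let go so that it stays open. Leave the battery door of the dark scale shut.

Things in the scene. Friction and masses are not known exactly. Their poses are not given: they have to be found in the camera images.
- white_scale: White bench scale, fixed, face down: 200 (its x) x 150 (y) mm, its back 40 mm above the worktop. Origin: centre of its underside, z up. Its -x end has the tab and faces the robot to within 26 degrees. The battery door is hinged along y at x = +12, z = 37 mm. Rubber feet, 18 mm across and high, stand on the back at x = -30 and +85, y = +-61 mm.
- white_tab_face (a point): Centre of the outer face of the orange tab: a block 32 mm wide (y), z = 15 to 37 mm above the worktop, on the scale's midline, sticking 14 mm out of the scale's -x end face, with free worktop in front. Press it level along the scale's +x. Its axes are parallel to the scale's.
- white_tab (a joint): Inward travel of that tab, m: 0 out, 0.008 fully in. The door comes free at about 0.005. Sprung: takes about 4 to 8 N and returns by itself.
- white_grip (a point): Centre of the door's grip: grey block 20 (x) x 18 (y) x 16 mm high on the end of the door's 18 mm wide tongue, z = 40 to 56 mm when shut; 85 mm from the hinge axis towards the scale's -x and 11 mm above it when shut. Pinch from above across its y sides; it can turn between upright fingers. Axes turn with the door, parallel to the scale's when shut.
- white_door (a joint): Opening angle of the white scale's door, rad: 0 shut and latched, stop at 1.75; the grip end rises and swings over towards the scale's +x. Once the tab is pressed a spring pin lifts it to about 0.3, where it stays ajar. Beyond that the door (50 g, stiff hinge, about 1 N at the grip) stays where it is left.
- dark_door (a joint): Opening angle, rad, of the battery door of the other scale: same shape, grey door and orange tab, but a nearly black shell. 0 is shut.

How it is judged:
On the way, in this order (a step that is already met when the one before it is completed fails the run):
1. the white scale's tab is pressed in (value of joint white_tab above 0.0045 m), for 0.02 s.
2. the white scale's door is pivoted up to nearly upright (value of joint white_door above 0.96 rad), for 0.2 s.
At the end, for the whole second after the job is handed in: The white scale's battery door stands open by 55 degrees (0.96 rad) or more and is at rest, its tab has sprung back out (within 3 mm), and the dark scale's door is shut (under 0.08 rad) (value of joint white_door above 0.96 rad and velocity of joint white_door between -0.1 and 0.1 rad/s and value of joint white_tab below 0.003 m and value of joint dark_door below 0.08 rad); the robot touches nothing.
It fails at once if the dark scale's battery door is opened (value of joint dark_door above 0.08 rad).
It also fails if it takes over 42 s, if anything falls off the work surface, if the arm or the gripper's body presses on something with over 40 N, if the wrist force passes 120 N, or if a joint passes its speed limit or range.

### The arm

A 7-joint arm with a two-finger parallel gripper is mounted at the origin on the work surface. World frame = base frame: x ahead of the robot, y to its left, z up, the work surface at z = 0. Lengths are in m, angles in rad, forces in N, time in s.
With the tool pointing down it reaches from about 0.35 to 0.9 m from the base axis. Payload 8.1 kg.
Tool frame: the origin (TCP) lies at the very end of the fingers, on their centre line; the grasp point (between the pads) lies grip_point_offset behind it (grip_point_offset is the distance from the TCP to the grasp point, in m); z points along the fingers, y is the direction in which the jaws open and shut (so a half turn about z gives the same grasp; the last joint's range is limited). The gripper opens to 92 mm and grips with 3 to 60 N. Pads are 19 mm wide; open, the fingers measure 130 mm over their backs; the gripper's body (75 mm by 190 mm) begins 47 mm behind the grasp point.
Start: joints at [0.999, 0.434, 0.025, 1.573, -0.012, 1.134, -0.075], TCP at [0.282, -0.558, 0.227] pointing down, gripper open.
Joint ranges: [-2.62, 2.62], [-0.44, 2.09], [-1.27, 1.32], [0.08, 2.57], [-1.32, 4.46], [0.12, 2], [-2.74, 2.74]. Speed limits (rad/s): [2.22, 2.22, 3.01, 3.01, 3.14, 3.14, 3.14].

### API

Orientations are given as a rotation vector (axis times angle).
In Python, from cell import * gives the robot as it stands.
- The arm moves only by the tool drive_tool, never from a script. Its argument "increments" is a list of rows, each an object of numbers: "grip": the gripper's target within -1 to 1 (shut at 1, half-way at 0, fully open at -1); "tx", "ty", "tz": the shift along the world's x, y, z normalised to -1 to 1, where 1 is 400 mm; "turn": the turn about the world's z normalised to -1 to 1, where 1 is 60 degrees. In form: [{"grip": .., "tx": .., "ty": .., "tz": .., "turn": ..}, ...]. A call has 1 to 20 rows; each row is the pose to reach, as a shift and turn from the pose measured when the call began; what a row does not reach only later rows make up. A row lasts 1/10 s, in which the tool goes at most 50 mm and 8.59 degrees, less where a joint would pass 70% of its speed; a pose out of reach is approached as far as the arm can. A call with a number of a shift or a turn outside -1 to 1 is refused whole. A call with a gripper value outside its range is refused whole. The fingers move at their own pace and stop on an object; "newtons" is the grip in N (left out, the last holds). Time passes only in rows, so rows that repeat a pose let the fingers close. It gives the time, the measured TCP pose, the force and the opening at its end, in the units of the state.
- observe(): the state, without advancing time (a new reading comes with each control period).
- get_image(name): name is "side" or "top"; returns the picture (400x640x3 uint8, red, green, blue); there is no depth.
- camera_info(name): a dict with "fx", "fy", "cx", "cy" (pixels), "eye" and "rotation" of the camera in the world. Camera axes: x right, y down, z forward; pixel columns grow to the right and rows downward; lengths in m; the calibration is good to about 2 mm. A picture is of the moment at which its call begins. camera_info takes no time and is no camera call.
- sign_off(): hands the job in, once; it reports no verdict.
The state is a dict: "clock": time; "joints": joint angles; "dq": joint speeds; "joint_efforts": joint torques, N m; "position": TCP position; "ee_rot": TCP orientation; "force": force on the tool from outside, world axes, zero at the start; "ft_torque": the same for the moment, N m; "width": opening from 0.0 (shut) to 1.0 (fully open).
Only numpy, scipy, OpenCV 4.12 (cv2) and the standard library are available. Lean on these libraries where they do the work, as an engineer would, in place of code of your own. Each camera call takes 0.05 s, during which the arm holds its last target. There are 200 camera calls.

## Working session

There is one attempt and no reset: what is moved stays moved. The work goes in short steps, Python scripts to look and compute and a tool call to move; the robot and the scene stay as the last step left them, time stands still between calls to the robot, and variables do not carry over. Pictures are saved under pics/ and viewed, about 8 in all and at most 12, crops included, and the job is handed in when it is done.

Besides the shell and the picture viewer there is one more tool, called after "Request:" by a JSON object that holds its "fn" and its "kwargs", one argument or row to a line. drive_tool: Moves the arm, as the interface text tells. Its arguments: {"type":"object","properties":{"increments":{"type":"array","items":{"type":"object","properties":{"grip":{"type":"number"},"tx":{"type":"number"},"ty":{"type":"number"},"tz":{"type":"number"},"turn":{"type":"number"}}}},"newtons":{"type":"number"}},"required":["increments"]}

```bash
mkdir -p pics; python3 - <<'E'
from cell import *
import cv2
for n in("top","side"):
    cv2.imwrite(f"pics/{n}0.png",get_image(n)[:,:,::-1]); print(camera_info(n))
s=observe();print(s)
E
```

```text
{'fx': 422.71754410886484, 'fy': 422.71754410886484, 'cx': 313.9235467239763, 'cy': 204.2202714719186, 'eye': array([ 0.50511489, -0.02614815,  0.86401055]), 'rotation': array([-2.19795428,  2.1434194 , -0.10049419])}
{'fx': 388.55228683854295, 'fy': 388.55228683854295, 'cx': 317.64226876825984, 'cy': 198.7594203798763, 'eye': array([ 0.31417773, -0.37538453,  0.60737537]), 'rotation': array([-2.34056177,  0.82509957, -0.26956164])}
{'clock': 0.1, 'joints': array([ 0.99938928,  0.4351334 ,  0.0249714 ,  1.5740235 , -0.01159482,
        1.13398133, -0.07510083]), 'dq': array([ 3.44684104e-04, -6.51161194e-05, -1.24141802e-04, -8.46293952e-04,
       -1.50090295e-03, -1.24185699e-03,  2.33749393e-03]), 'joint_efforts': array([ 4.17310162e-03, -6.69126105e+01,  9.88561772e-01, -3.15143895e+01,
       -6.05081627e-02,  3.74055980e-02,  7.46313049e-05]), 'position': array([ 0.28213213, -0.55717961,  0.22602906]), 'ee_rot': array([-3.05441408e+00, -7.29266143e-01,  7.08768657e-04]), 'force': array([-0.55353777, -0.44261693, -0.05124387]), 'ft_torque': array([-0.01941516,  0.02093328,  0.02500126]), 'width': 1.0025900399235659}
```

View pics/top0.png

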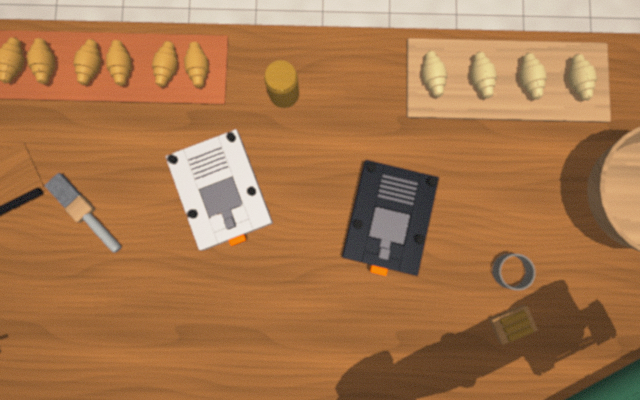

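View pics/side0.png

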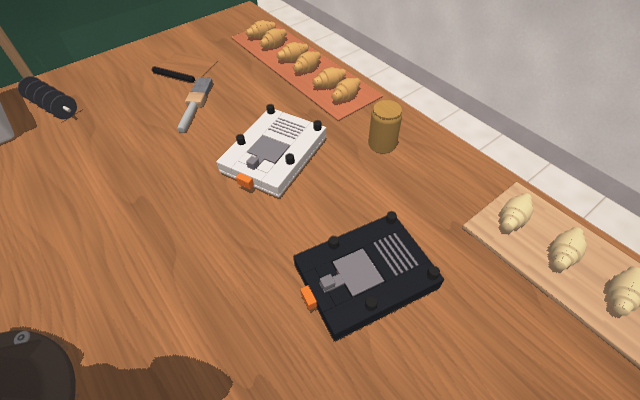

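The top view shows the white scale at about (218,190) with its tab at (237,240), and the dark scale at about (390,218). The side view agrees, with the white tab at (245,182). Next I'll measure the white scale by colour.

```bash
cat >h.py <<'E'
from cell import *
import cv2, numpy as np
from scipy.spatial.transform import Rotation as R
def ray(n,p,z):
    c=camera_info(n); d=R.from_rotvec(c['rotation']).apply([(p[0]-c['cx'])/c['fx'],(p[1]-c['cy'])/c['fy'],1])
    return c['eye']+d*(z-c['eye'][2])/d[2]
def cents(m,a):
    k,_,st,ce=cv2.connectedComponentsWithStats(m.astype(np.uint8)); return [(st[i,4],ce[i]) for i in range(1,k) if st[i,4]>a]
E
python3 - <<'E'
from h import *
for n in("top","side"):
    im=cv2.imread(f"pics/{n}0.png")[:,:,::-1]; r,g,b=[im[:,:,i].astype(int) for i in range(3)]
    m=((im.min(2)>185)&(im.max(2)-im.min(2)<25)).astype(np.uint8)
    ok=np.zeros_like(m)
    if n=="top": ok[120:260,155:280]=1
    else: ok[95:205,210:330]=1
    pts=cv2.findNonZero(m*ok); hull=cv2.convexHull(pts)
    print(n,"hull area",cv2.contourArea(hull))
    reg=cv2.fillConvexPoly(np.zeros_like(m),hull,1); regd=cv2.dilate(reg,np.ones((9,9)))
    if n=="top":
        W=np.array([ray(n,p[0],.04)[:2] for p in hull],np.float32); rc=cv2.minAreaRect(W); print("rect",rc)
    print("orange");
    for a,c in cents((r>200)&(g>70)&(g<150)&(b<70),8): print(a,c,ray(n,c,.037),ray(n,c,.026))
    print("feet")
    for a,c in cents((im.max(2)<60)*regd,8): print(a,c,ray(n,c,.054))
    print("grey")
    for a,c in cents((im.max(2)<170)&(im.min(2)>70)&(im.max(2)-im.min(2)<25)&(reg>0),8): print(a,c,ray(n,c,.05))
    x0,y0,w,h=(155,120,130,135) if n=="top" else (205,95,130,115)
    cr=cv2.resize(im[y0:y0+h,x0:x0+w],None,fx=3,fy=3,interpolation=2); cv2.imwrite(f"pics/c{n}.png",cr[:,:,::-1])
a=cv2.imread("pics/ctop.png");b=cv2.imread("pics/cside.png");o=np.zeros((410,800,3),np.uint8);o[:a.shape[0],:a.shape[1]]=a;o[:b.shape[0],400:400+b.shape[1]]=b[:,:400];cv2.imwrite("pics/c.png",o)
E
```

```text
top hull area 7432.5
rect ((0.6096635460853577, 0.1671725958585739), (0.19781607389450073, 0.1478888988494873), 22.697669982910156)
orange
16 [205.8125  47.4375] [0.89999237 0.20595386 0.037     ] [0.9052446  0.20904103 0.026     ]
15 [182.26666667  48.26666667] [0.89706757 0.25388494 0.037     ] [0.9022809  0.25760964 0.026     ]
19 [218.31578947  47.31578947] [0.9008695  0.18046668 0.037     ] [0.9061334  0.18321484 0.026     ]
26 [216.73076923  55.69230769] [0.88304881 0.1828611  0.037     ] [0.88807568 0.18564111 0.026     ]
11 [181.09090909  57.09090909] [0.87832957 0.25524977 0.037     ] [0.88329366 0.25899262 0.026     ]
11 [213.  61.] [0.87165819 0.1899159  0.037     ] [0.87653355 0.19278975 0.026     ]
15 [182.73333333  80.8       ] [0.82860349 0.24917033 0.037     ] [0.83290618 0.25283231 0.026     ]
21 [150.33333333  83.04761905] [0.82230778 0.31446756 0.037     ] [0.82652673 0.31899807 0.026     ]
11 [133.45454545  84.36363636] [0.8187272  0.34844505 0.037     ] [0.82289853 0.35342748 0.026     ]
9 [178.55555556  84.11111111] [0.8214849  0.25724024 0.037     ] [0.82569292
[... 1889 characters left out ...]
269] [0.55917589 0.20759193 0.054     ]
71 [289.54929577 158.6056338 ] [0.60587646 0.09642328 0.054     ]
grey
31 [290.87096774 122.51612903] [0.67546965 0.18812222 0.05      ]
32 [289.0625  125.34375] [0.66688202 0.18301518 0.05      ]
33 [286.09090909 127.78787879] [0.65719605 0.18060704 0.05      ]
34 [284.20588235 130.61764706] [0.64870748 0.17571405 0.05      ]
33 [281.27272727 133.21212121] [0.63903268 0.17293221 0.05      ]
477 [290.96226415 168.94968553] [0.59336433 0.0748894  0.05      ]
831 [265.55475331 151.11552347] [0.58253566 0.14869298 0.05      ]
13 [287.76923077 154.92307692] [0.61135012 0.1106533  0.05      ]
93 [227.62365591 169.69892473] [0.49543693 0.15270502 0.05      ]
```

View pics/c.png

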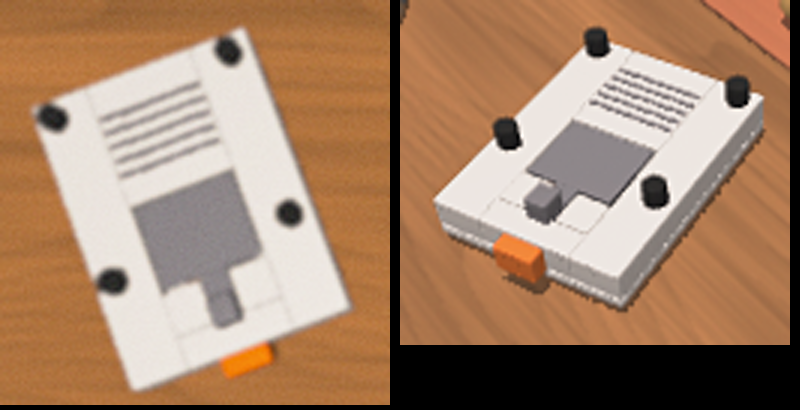

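Checks agree: the rectangle is 198x148 mm (200x150 expected), and the foot and rectangle yaws are both 22.7°. The feet and rectangle put the centre at (0.6097, 0.167), and the ajar grip will clear. That puts the tab face at about (0.5045, 0.123) and the grip at about (0.542, 0.139). Now I'll move over.

Request:
{"fn": "drive_tool", "kwargs": {
  "increments": [
    {"grip": 1,"tx": 0.345,"ty": 0.968,"tz": 0,"turn": -0.069},
    {"grip": 1,"tx": 0.345,"ty": 0.968,"tz": 0,"turn": -0.069},
    {"grip": 1,"tx": 0.345,"ty": 0.968,"tz": 0,"turn": -0.069},
    {"grip": 1,"tx": 0.345,"ty": 0.968,"tz": 0,"turn": -0.069},
    {"grip": 1,"tx": 0.345,"ty": 0.968,"tz": 0,"turn": -0.069},
    {"grip": 1,"tx": 0.345,"ty": 0.968,"tz": 0,"turn": -0.069},
    {"grip": 1,"tx": 0.345,"ty": 0.968,"tz": 0,"turn": -0.069},
    {"grip": 1,"tx": 0.345,"ty": 0.968,"tz": 0,"turn": -0.069},
    {"grip": 1,"tx": 0.345,"ty": 0.968,"tz": 0,"turn": -0.069},
    {"grip": 1,"tx": 0.345,"ty": 0.968,"tz": 0,"turn": -0.069},
    {"grip": 1,"tx": 0.345,"ty": 0.968,"tz": 0,"turn": -0.069}
  ],
  "newtons": 20
}}

```text
clock: 1.2
position: [0.4196, -0.1712, 0.2258]
ee_rot: [-3.079, -0.617, 0.002]
force: [0.4, -0.3, 0.5]
width: 0.092
```

```bash
python3 -c "
from cell import *
import cell
print(grip_point_offset if 'grip_point_offset' in dir(cell) else [d for d in dir(cell) if d[0]!='_'])"
```

```text
0.0188
```

Request:
{"fn": "drive_tool", "kwargs": {
  "increments": [
    {"grip": 1,"tx": 0.098,"ty": 0.688,"tz": 0},
    {"grip": 1,"tx": 0.098,"ty": 0.688,"tz": 0},
    {"grip": 1,"tx": 0.098,"ty": 0.688,"tz": 0},
    {"grip": 1,"tx": 0.098,"ty": 0.688,"tz": 0},
    {"grip": 1,"tx": 0.098,"ty": 0.688,"tz": 0},
    {"grip": 1,"tx": 0.098,"ty": 0.688,"tz": 0},
    {"grip": 1,"tx": 0.098,"ty": 0.688,"tz": -0.1},
    {"grip": 1,"tx": 0.098,"ty": 0.688,"tz": -0.2},
    {"grip": 1,"tx": 0.098,"ty": 0.688,"tz": -0.3},
    {"grip": 1,"tx": 0.098,"ty": 0.688,"tz": -0.4},
    {"grip": 1,"tx": 0.098,"ty": 0.688,"tz": -0.46},
    {"grip": 1,"tx": 0.098,"ty": 0.688,"tz": -0.502},
    {"grip": 1,"tx": 0.098,"ty": 0.688,"tz": -0.502}
  ]
}}

```text
invalid input
```

```bash
python3 - <<'E'
from h import *
s=observe();print(s['position'],s['force'],s['joints'],R.from_rotvec(s['ee_rot']).as_matrix())
a=get_image("top")[100:280,140:300];b=get_image("side")[80:260,160:340]
o=np.hstack([cv2.resize(a,None,fx=2.2,fy=2.2),cv2.resize(b,None,fx=2.2,fy=2.2)]);cv2.imwrite("pics/d.png",o[:,:,::-1]);print(o.shape)
E
```

```text
[ 0.41958046 -0.1712286   0.22582474] [ 0.38629327 -0.29243245  0.4554117 ] [ 0.42637081  0.16878807 -0.17948818  1.95905876  0.03481337  1.01819653
 -0.94411001] [[ 9.22753067e-01  3.85389246e-01 -1.38077050e-03]
 [ 3.85390439e-01 -9.22753315e-01  7.27744473e-04]
 [-9.93645661e-04 -1.20366419e-03 -9.99998782e-01]]
(396, 748, 3)
```

View pics/d.png

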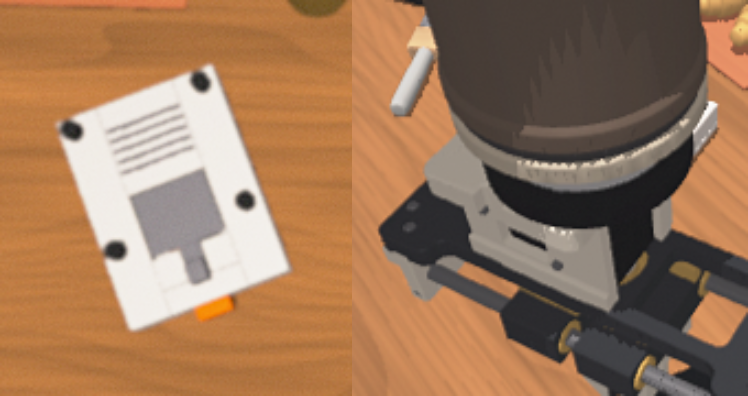

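That call was refused as invalid, probably because `turn` was missing, so the arm hasn't moved. The picture just shows the arm in front of the side camera. I'll resend it with all the fields.

Request:
{"fn": "drive_tool", "kwargs": {
  "increments": [
    {"grip": 1,"tx": 0.098,"ty": 0.688,"tz": 0,"turn": 0},
    {"grip": 1,"tx": 0.098,"ty": 0.688,"tz": 0,"turn": 0},
    {"grip": 1,"tx": 0.098,"ty": 0.688,"tz": 0,"turn": 0},
    {"grip": 1,"tx": 0.098,"ty": 0.688,"tz": 0,"turn": 0},
    {"grip": 1,"tx": 0.098,"ty": 0.688,"tz": 0,"turn": 0},
    {"grip": 1,"tx": 0.098,"ty": 0.688,"tz": 0,"turn": 0},
    {"grip": 1,"tx": 0.098,"ty": 0.688,"tz": -0.1,"turn": 0},
    {"grip": 1,"tx": 0.098,"ty": 0.688,"tz": -0.2,"turn": 0},
    {"grip": 1,"tx": 0.098,"ty": 0.688,"tz": -0.3,"turn": 0},
    {"grip": 1,"tx": 0.098,"ty": 0.688,"tz": -0.4,"turn": 0},
    {"grip": 1,"tx": 0.098,"ty": 0.688,"tz": -0.46,"turn": 0},
    {"grip": 1,"tx": 0.098,"ty": 0.688,"tz": -0.502,"turn": 0},
    {"grip": 1,"tx": 0.098,"ty": 0.688,"tz": -0.502,"turn": 0}
  ]
}}

```text
clock: 2.6
position: [0.4575, 0.1011, 0.023]
ee_rot: [-3.082, -0.61, 0.009]
force: [0.5, 0.2, -0.0]
width: 0.003
```

```bash
python3 - <<'E'
from h import *
s=observe();print(s['position'],s['force'],s['joints'],R.from_rotvec(s['ee_rot']).as_matrix()[:,0])
a=get_image("top")[120:300,140:300];b=get_image("side")[80:260,160:340]
o=np.hstack([cv2.resize(a,None,fx=2.2,fy=2.2),cv2.resize(b,None,fx=2.2,fy=2.2)]);cv2.imwrite("pics/e.png",o[:,:,::-1])
E
```

```text
[0.45753301 0.1011406  0.02295769] [ 0.53911166  0.20815984 -0.02957864] [-0.09846807  0.50197244 -0.30346978  2.12905346  0.27566967  0.55247048
 -1.78318394] [ 0.92449337  0.38116123 -0.00530364]
```

View pics/e.png

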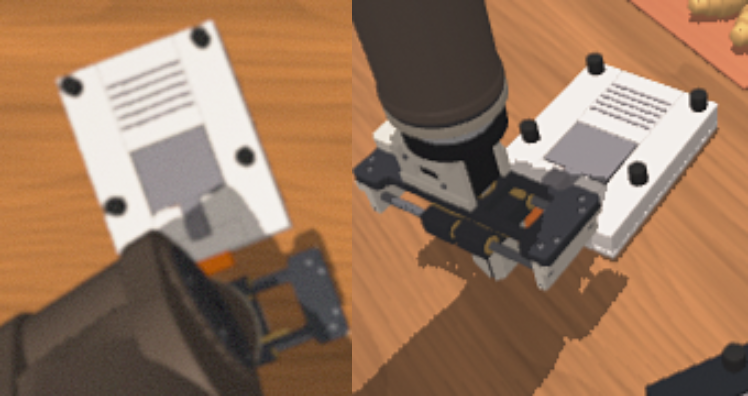

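The fingers stand about 42 mm in front of the orange tab and centred on it within 2 mm. Next I'll advance along the scale's +x.

Request:
{"fn": "drive_tool", "kwargs": {
  "increments": [
    {"grip": 1,"tx": 0.039,"ty": 0.022,"tz": 0.005,"turn": 0},
    {"grip": 1,"tx": 0.081,"ty": 0.04,"tz": 0.005,"turn": 0},
    {"grip": 1,"tx": 0.081,"ty": 0.04,"tz": 0.005,"turn": 0},
    {"grip": 1,"tx": 0.086,"ty": 0.042,"tz": 0.005,"turn": 0},
    {"grip": 1,"tx": 0.09,"ty": 0.044,"tz": 0.005,"turn": 0},
    {"grip": 1,"tx": 0.095,"ty": 0.045,"tz": 0.005,"turn": 0},
    {"grip": 1,"tx": 0.099,"ty": 0.047,"tz": 0.005,"turn": 0},
    {"grip": 1,"tx": 0.104,"ty": 0.049,"tz": 0.005,"turn": 0}
  ]
}}

```text
clock: 3.5
position: [0.4995, 0.1212, 0.027]
ee_rot: [3.081, 0.611, -0.006]
force: [-4.5, -2.2, 4.1]
width: 0.005
```

Request:
{"fn": "drive_tool", "kwargs": {
  "increments": [
    {"grip": 1,"tx": 0.006,"ty": 0.002,"tz": 0,"turn": 0},
    {"grip": 1,"tx": 0.011,"ty": 0.005,"tz": 0,"turn": 0},
    {"grip": 1,"tx": 0.013,"ty": 0.006,"tz": 0,"turn": 0},
    {"grip": 1,"tx": 0.013,"ty": 0.006,"tz": 0,"turn": 0}
  ]
}}

```text
clock: 3.9
position: [0.5034, 0.1228, 0.0267]
ee_rot: [3.08, 0.611, -0.01]
force: [-7.7, -2.6, 6.5]
width: 0.005
```

```bash
python3 - <<'E'
from h import *
b=get_image("side")[80:260,200:380]
cv2.imwrite("pics/f.png",cv2.resize(b,None,fx=3,fy=3)[:,:,::-1]);print(observe()['position'],observe()['force'])
E
```

```text
[0.50334376 0.12283149 0.02667418] [-7.94566189 -3.47877653  6.79746073]
```

View pics/f.png

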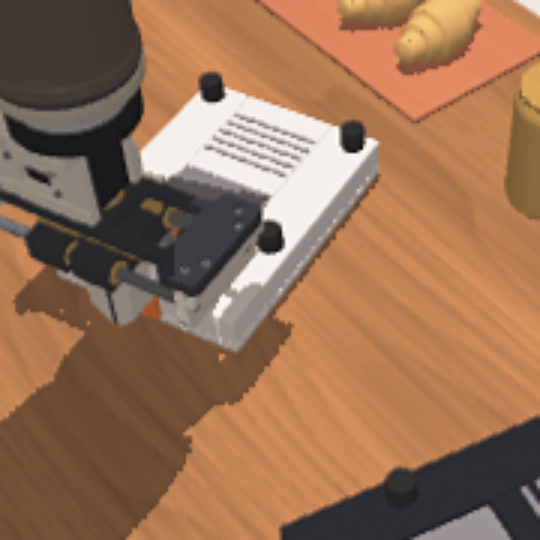

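The tool has travelled about 8 mm into the tab at about 8.5 N, so the tab is fully pressed; the door is hidden behind the gripper in the picture. I'll back off, rise and look.

Request:
{"fn": "drive_tool", "kwargs": {
  "increments": [
    {"grip": 1,"tx": -0.058,"ty": -0.024,"tz": 0,"turn": 0},
    {"grip": 1,"tx": -0.115,"ty": -0.048,"tz": 0,"turn": 0},
    {"grip": 0.1,"tx": -0.15,"ty": -0.063,"tz": 0.1,"turn": 0},
    {"grip": 0.1,"tx": -0.15,"ty": -0.063,"tz": 0.2,"turn": 0},
    {"grip": 0.1,"tx": -0.15,"ty": -0.063,"tz": 0.3,"turn": 0},
    {"grip": 0.1,"tx": -0.15,"ty": -0.063,"tz": 0.3,"turn": 0},
    {"grip": 0.1,"tx": -0.15,"ty": -0.063,"tz": 0.3,"turn": 0}
  ]
}}

```text
clock: 4.65
position: [0.445, 0.0981, 0.1478]
ee_rot: [3.081, 0.61, -0.004]
force: [0.0, 0.6, -0.3]
width: 0.385
```

```bash
python3 - <<'E'
from h import *
a=get_image("top")[120:300,140:300];b=get_image("side")[80:260,190:370]
o=np.hstack([cv2.resize(a,None,fx=2.2,fy=2.2),cv2.resize(b,None,fx=2.2,fy=2.2)]);cv2.imwrite("pics/g.png",o[:,:,::-1])
E
```

```text
(no output)
```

View pics/g.png

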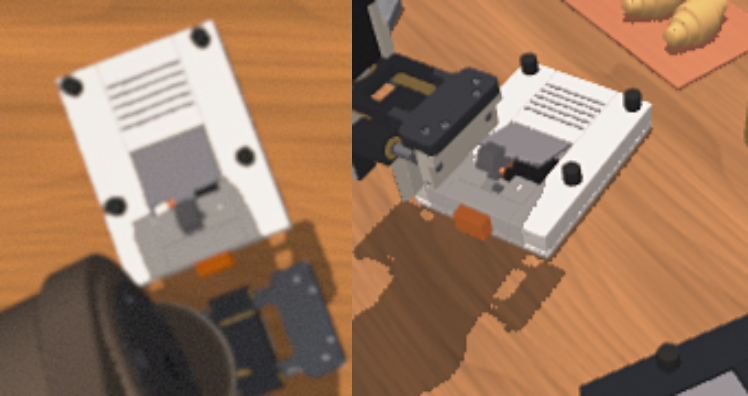

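The door is ajar and the tab has sprung back out; the grip is at about crop (490,155) in the side view and (190,215) in the top view. I'll triangulate the grip and work out the arc.

```bash
python3 - <<'E'
from h import *
C=np.array([.6097,.167]);u=np.array([.9225,.386]);v=np.array([-.386,.9225])
ps=((490-352)/2.2+190,155/2.2+80);pt=(190/2.2+140,215/2.2+120)
for z in(.06,.065,.07,.075,.08):
    print(z,[np.round([(ray(n,p,z)[:2]-C)@u,(ray(n,p,z)[:2]-C)@v],4) for n,p in(("side",ps),("top",pt))])
P=observe()['position'];print(P)
for t in(.3,.45,.6,.75,.9,1.05,1.2,1.3):
    x=.012-.085*np.cos(t)+.011*np.sin(t);z=.037+.085*np.sin(t)+.011*np.cos(t)-.010
    print(t,np.round((np.r_[C+u*x,z]-P)/.4,3), np.round(np.r_[C+u*x,z],4))
E
```

```text
0.06 [array([-0.0507,  0.0109]), array([-0.0621,  0.0005])]
0.065 [array([-0.0547,  0.0072]), array([-0.0628, -0.0003])]
0.07 [array([-0.0586,  0.0036]), array([-0.0634, -0.0012])]
0.075 [array([-0.0626, -0.    ]), array([-0.0641, -0.002 ])]
0.08 [array([-0.0665, -0.0037]), array([-0.0648, -0.0029])]
[0.44337899 0.09756099 0.14605755]
0.3 [ 0.264  0.11  -0.209] [0.5489 0.1415 0.0626]
0.45 [ 0.278  0.116 -0.18 ] [0.5546 0.1439 0.0739]
0.6 [ 0.296  0.123 -0.155] [0.5618 0.147  0.0841]
0.75 [ 0.317  0.132 -0.133] [0.5703 0.1505 0.093 ]
0.9 [ 0.341  0.143 -0.114] [0.58   0.1546 0.1004]
1.05 [ 0.368  0.154 -0.1  ] [0.5906 0.159  0.1062]
1.2 [ 0.396  0.165 -0.09 ] [0.6018 0.1637 0.1102]
1.3 [ 0.415  0.173 -0.086] [0.6096 0.1669 0.1118]
```

The two views meet at x≈-64, y≈-2, z≈75 mm, against the model's -66, 0, 73 for 0.3 rad. Now I'll approach and pinch.

Request:
{"fn": "drive_tool", "kwargs": {
  "increments": [
    {"grip": 0.1,"tx": 0.12,"ty": 0.05,"tz": 0,"turn": 0},
    {"grip": 0.1,"tx": 0.22,"ty": 0.092,"tz": 0,"turn": 0},
    {"grip": 0.1,"tx": 0.264,"ty": 0.11,"tz": 0,"turn": 0},
    {"grip": 0.1,"tx": 0.264,"ty": 0.11,"tz": 0,"turn": 0},
    {"grip": 0.1,"tx": 0.264,"ty": 0.11,"tz": -0.1,"turn": 0},
    {"grip": 0.1,"tx": 0.264,"ty": 0.11,"tz": -0.17,"turn": 0},
    {"grip": 0.1,"tx": 0.264,"ty": 0.11,"tz": -0.205,"turn": 0},
    {"grip": 0.1,"tx": 0.264,"ty": 0.11,"tz": -0.207,"turn": 0},
    {"grip": 1,"tx": 0.264,"ty": 0.11,"tz": -0.207,"turn": 0},
    {"grip": 1,"tx": 0.264,"ty": 0.11,"tz": -0.207,"turn": 0},
    {"grip": 1,"tx": 0.264,"ty": 0.11,"tz": -0.207,"turn": 0},
    {"grip": 1,"tx": 0.264,"ty": 0.11,"tz": -0.207,"turn": 0},
    {"grip": 1,"tx": 0.264,"ty": 0.11,"tz": -0.207,"turn": 0}
  ],
  "newtons": 10
}}

```text
clock: 6.05
position: [0.5493, 0.1422, 0.064]
ee_rot: [3.081, 0.611, -0.009]
force: [-0.8, 1.8, 2.1]
width: 0.192
```

Opening is 17.7 mm, so the grip is pinched. Now I'll follow the arc.

Request:
{"fn": "drive_tool", "kwargs": {
  "increments": [
    {"grip": 1,"tx": 0.007,"ty": 0.003,"tz": 0.015,"turn": 0},
    {"grip": 1,"tx": 0.014,"ty": 0.006,"tz": 0.029,"turn": 0},
    {"grip": 1,"tx": 0.023,"ty": 0.01,"tz": 0.042,"turn": 0},
    {"grip": 1,"tx": 0.032,"ty": 0.013,"tz": 0.054,"turn": 0},
    {"grip": 1,"tx": 0.042,"ty": 0.018,"tz": 0.065,"turn": 0},
    {"grip": 1,"tx": 0.053,"ty": 0.022,"tz": 0.076,"turn": 0},
    {"grip": 1,"tx": 0.065,"ty": 0.028,"tz": 0.086,"turn": 0},
    {"grip": 1,"tx": 0.077,"ty": 0.033,"tz": 0.095,"turn": 0},
    {"grip": 1,"tx": 0.09,"ty": 0.038,"tz": 0.102,"turn": 0},
    {"grip": 1,"tx": 0.104,"ty": 0.044,"tz": 0.109,"turn": 0},
    {"grip": 1,"tx": 0.118,"ty": 0.05,"tz": 0.114,"turn": 0},
    {"grip": 1,"tx": 0.132,"ty": 0.055,"tz": 0.119,"turn": 0},
    {"grip": 1,"tx": 0.151,"ty": 0.063,"tz": 0.123,"turn": 0},
    {"grip": 1,"tx": 0.151,"ty": 0.063,"tz": 0.123,"turn": 0},
    {"grip": 1,"tx": 0.151,"ty": 0.063,"tz": 0.123,"turn": 0},
    {"grip": 1,"tx": 0.151,"ty": 0.063,"tz": 0.123,"turn": 0}
  ]
}}

```text
clock: 7.65
position: [0.6103, 0.1677, 0.1134]
ee_rot: [3.081, 0.612, -0.006]
force: [1.4, 1.9, 0.0]
width: 0.196
```

```bash
python3 - <<'E'
from h import *
a=get_image("top")[100:280,140:300];b=get_image("side")[60:240,190:370]
o=np.hstack([cv2.resize(a,None,fx=2.2,fy=2.2),cv2.resize(b,None,fx=2.2,fy=2.2)]);cv2.imwrite("pics/i.png",o[:,:,::-1])
E
```

```text
(no output)
```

View pics/i.png

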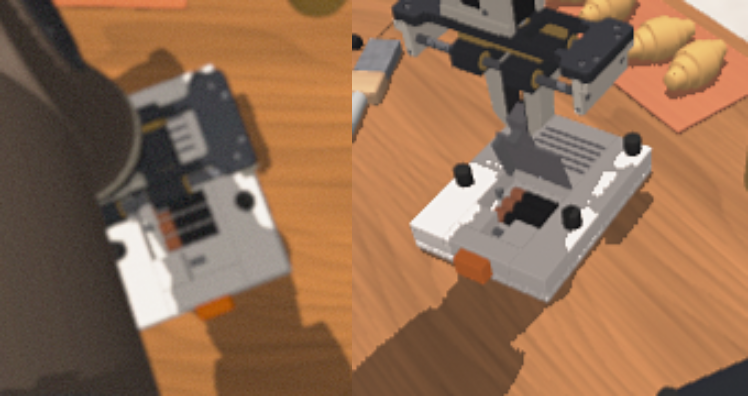

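The door stands nearly upright, held at its grip, with the battery bay exposed. I'll release it gently and lift straight up.

Request:
{"fn": "drive_tool", "kwargs": {
  "increments": [
    {"grip": 0.3,"tx": 0,"ty": 0,"tz": 0,"turn": 0},
    {"grip": 0,"tx": 0,"ty": 0,"tz": 0,"turn": 0},
    {"grip": 0,"tx": 0,"ty": 0,"tz": 0,"turn": 0},
    {"grip": 0,"tx": 0,"ty": 0,"tz": 0,"turn": 0},
    {"grip": 0,"tx": 0,"ty": 0,"tz": 0.03,"turn": 0},
    {"grip": 0,"tx": 0,"ty": 0,"tz": 0.1,"turn": 0},
    {"grip": 0,"tx": 0,"ty": 0,"tz": 0.2,"turn": 0},
    {"grip": 0,"tx": 0,"ty": 0,"tz": 0.3,"turn": 0},
    {"grip": 0,"tx": -0.15,"ty": -0.2,"tz": 0.35,"turn": 0},
    {"grip": 0,"tx": -0.25,"ty": -0.4,"tz": 0.35,"turn": 0},
    {"grip": 0,"tx": -0.3,"ty": -0.5,"tz": 0.35,"turn": 0},
    {"grip": 0,"tx": -0.3,"ty": -0.5,"tz": 0.35,"turn": 0},
    {"grip": 0,"tx": -0.3,"ty": -0.5,"tz": 0.35,"turn": 0}
  ]
}}

```text
clock: 9.05
position: [0.4883, -0.0354, 0.2545]
ee_rot: [3.081, 0.608, -0.007]
force: [1.3, -0.4, 0.3]
width: 0.5
```

```bash
python3 - <<'E'
from h import *
a=get_image("top")[100:280,140:460];b=get_image("side")[60:320,190:450]
o=np.hstack([cv2.resize(a,(462,260)),cv2.resize(b,(330,330))[:260]]);cv2.imwrite("pics/j.png",o[:,:,::-1]);print(observe()['force'],observe()['clock'])
E
```

```text
[0.27524193 0.45327839 0.51920723] 9.15
```

View pics/j.png

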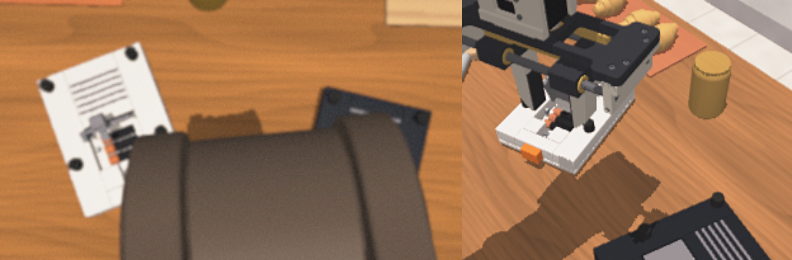

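In the top view the door is edge-on, with its grip at about crop (97,122), and the tab is out. The side view shows the tool only in front of the scale; it is well above it. I'll do one numeric check of the opening and hand in.

```bash
python3 - <<'E'
from h import *
C=np.array([.6097,.167]);u=np.array([.9225,.386]);v=np.array([-.386,.9225])
d=ray("top",(97/1.444+140,122/1.444+100),.125)[:2]-C
x,y=d@u,d@v
t=np.linspace(.3,1.75,300); f=.012-.085*np.cos(t)+.011*np.sin(t); th=t[abs(f-x).argmin()]
print("grip",x,y,"angle",th)
if th>1.05: print(sign_off())
E
```

```text
grip -0.003416643237404904 0.0007115209135339653 angle 1.260200668896321
the job is handed in; nothing more can be done
None
```

I pressed the white scale's orange tab fully in, at about 8 mm and 8.5 N, and the battery door sprang ajar. I then pinched the grip, swung the door up to nearly upright, let go and moved the arm clear. The job was handed in at about 9 s of the 42 s allowed.

Last checks:
- **Door:** the top view puts it at about 1.26 rad after release, and 0.96 is needed. I took one reading, so I judged it at rest by the stiff hinge, not by a second picture.
- **Tab:** it looks sprung back out in both views.
- **Contact:** the tool was well above the scales, and the force reading was within 1 N.
- **Dark scale:** I never touched it. In the last pictures the arm and the picture edge hid part of it, so I did not directly confirm that its door is shut.

One drive call was refused as invalid because it left out the turn value. The arm did not move, and I resent the call.

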